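# Put two light-sensitive dishes away in push-push drawers

## Robot

A 7-joint arm with a two-finger parallel gripper is mounted at the origin on a cart in front of the work surface, level with it; the furniture and walls round the work are solid. World frame = base frame: x ahead of the robot, y to its left, z up, the work surface at z = 0. Lengths are in m, angles in rad, forces in N, time in s.
With the tool pointing down it reaches from about 0.4 to 0.875 m from the base axis. Payload 19.3 kg.
Tool frame: the origin (TCP) lies at the very end of the fingers, on their centre line; the grasp point (between the pads) lies 19 mm behind it; z points along the fingers, y is the line along which they close (so a half turn about z gives the same grasp; the last joint's range is limited). The gripper opens to 85 mm and grips with 20 to 120 N. Pads are 22 mm wide; open, the fingers measure 114 mm over their backs; the gripper's body (76 mm by 85 mm) begins 54 mm behind the grasp point. The pads swing forward as they close: fully open they stand 13 mm farther back than shut.
Start: joints at [-1.196, 0.521, -0.036, 1.599, 0.021, 1.021, -0.113], TCP at [0.269, 0.564, 0.231] pointing down, gripper open.
Joint ranges: [-2.91, 2.91], [-0.3, 2.13], [-1.5, 1.42], [0.17, 2.43], [-1.26, 4.41], [0.16, 1.93], [-2.52, 2.52]. Speed limits (rad/s): [1.89, 1.89, 2.39, 2.39, 3.01, 3.01, 3.01].

## Interface

Orientations are given as [roll, pitch, yaw] about the fixed x, y, z axes, in that order (R = Rz(yaw) Ry(pitch) Rx(roll)).
In Python, from workcell import bot gives the robot as it stands.
- The arm moves only by the shell command python3 -m crank 'ROWS' [FORCE]. ROWS is a JSON object of lists of equal length, an entry for each row: "travel": the shift along the world's x, y, z in cm, a list of three; "turn": the turn, a rotation vector about the world's x, y, z in degrees, a list of three; "gripper": the closure, from 0 (fully open) to 1 (shut). A call has exactly 5 rows; each row is the pose to reach, as a shift and turn from the pose commanded when the call began; what a row does not reach only later rows make up. A row lasts 1/10 s, in which the tool goes at most 50 mm and 8.59 degrees, less where a joint would pass 70% of its speed; a pose out of reach is approached as far as the arm can. A call with a gripper value outside its range is refused whole. The fingers move at their own pace and stop on an object; FORCE is the grip in N (left out, the last holds). Time passes only in rows, so rows that repeat a pose let the fingers close, or fill a call up. It gives the time, the measured TCP pose, the force, the opening and the grip force at its end, in the units of the state.
- bot.observe(): the state, without advancing time (a new reading comes with each control period).
- bot.grab_frame(name): name is "side" or "top"; returns a dict with "pixels" (480x640x3 uint8, red, green, blue), "fx", "fy", "cx", "cy" (pixels), "extrinsics" (4x4, takes a point from world to camera coordinates). Camera axes: x right, y down, z forward; pixel columns grow to the right and rows downward; lengths in m; the calibration is good to about 2 mm. A picture is of the moment at which its call begins. There is no depth.
- bot.job_done(): hands the job in; it is judged then, once.
The state is a dict: "clock": time; "qpos": joint angles; "qd": joint speeds; "joint_efforts": joint torques, N m; "position": TCP position; "tool_rot": TCP orientation; "force": force on the tool from outside, world axes, zero at the start; "moment": the same for the moment, N m; "grip_width": finger opening in m; "finger_force": force on a finger pad.
Only numpy, scipy, OpenCV 4.12 (cv2) and the standard library are available. Lean on these libraries where they do the work, as an engineer would, in place of code of your own. Each camera call takes 0.05 s, during which the arm holds its last target. There are 200 camera calls.

## Task

Put the two covered dishes away in the dish keeper, one lying flat in the round nest of each drawer, and leave both drawers latched shut. Each drawer has a push-push latch (press its front fully in and let go, then check whether it ended up open or shut) and springs out when released, so before you open the shut one, stand the vial that is in its way upright in the steel tray. Keep the dishes level, let no drawer hit the vial, and leave the beakers and the amber bottle where they are.

Things in the scene. Friction and masses are not known exactly. Their poses are not given: they have to be found in the camera images.
- drawer_a (a joint): travel of drawer A, m: 0 latched shut, 0.070 fully out, -0.0085 hard stop when pressed. Push-push latch, damped spring of 2 to 3 N. Pressed in to -0.0075 and let go: if it was shut it runs out in 0.6 s, if it was out it stays at 0. A press short of -0.0065 may change nothing or hang up. Takes 3 to 6 N. Starts shut, empty, the vial in its way.
- front_a (a point): centre of the outer face of drawer A's grey front plate, 78 mm wide, 38 mm high, 8 mm thick, with a 31 mm round finger pad; moves with the drawer. x points into the keeper (the way to push), y left along the front, z up. 30 mm above the worktop (front from 11 to 49 mm)
- nest_a (a point): floor centre of the round nest in drawer A's aluminium tray, where a dish's underside rests, 18 mm above the worktop, 43 mm behind the front's face; moves with the drawer, axes as front_a. Nest 63 mm across, 3 mm deep; tray 72 mm wide. Fully out, the whole nest is clear of the housing; inside it a dish has 6 mm of headroom
- drawer_b (a joint): travel of drawer B, m: 0 latched shut, 0.070 fully out, -0.0085 hard stop when pressed. Push-push latch, damped spring of 2 to 3 N. Pressed in to -0.0075 and let go: if it was shut it runs out in 0.6 s, if it was out it stays at 0. A press short of -0.0065 may change nothing or hang up. Takes 3 to 6 N. Starts fully out and empty.
- front_b (a point): centre of the outer face of drawer B's grey front plate, 78 mm wide, 38 mm high, 8 mm thick, with a 31 mm round finger pad; moves with the drawer. x points into the keeper (the way to push), y left along the front, z up. 30 mm above the worktop (front from 11 to 49 mm)
- nest_b (a point): floor centre of the round nest in drawer B's aluminium tray, where a dish's underside rests, 18 mm above the worktop, 43 mm behind the front's face; moves with the drawer, axes as front_b. Nest 63 mm across, 3 mm deep; tray 72 mm wide. Fully out, the whole nest is clear of the housing; inside it a dish has 6 mm of headroom
- keeper_a: housing of drawer A, white, 110 mm deep (x), 86 mm wide (y); origin at the centre of its underside, 8 mm above the worktop, x points away from the drawer front; top 52 mm above the worktop. Keepers A and B stand side by side, 88 mm between centres, on one black base, either one left. A latched front stands 10 mm proud of the housing
- keeper_b: housing of drawer B, the same in all as keeper A
- dish_1: covered petri dish, clear plastic, 58 mm across the lid, 15 mm high (underside 56 mm across, the lid's rim from 4 mm up); origin at the centre of its underside, z up. Lid and dish are one piece. 18 g, give or take. Starts in the steel tray as the lower dish of a stack of two
- dish_2: second covered petri dish, the same as dish_1; starts standing on top of dish_1
- vial: closed glass sample vial with a blue screw cap, 22 mm across, 50 mm high (body and neck to be gripped up to 42 mm), about 20 g; origin at the centre of its underside, z up. Starts upright on the worktop 25 to 50 mm in front of drawer A
- steel_tray: shallow stainless tray, fixed to the worktop, 130 mm (x) by 200 mm (y), rim 9 mm high and 2.5 mm thick; origin at the centre of its underside, floor 2.5 mm above it. The dishes start in it, somewhere along its y axis within 55 mm of the middle
- small_beaker: bystander: glass beaker 45 mm across, 58 mm high, near the front edge of the worktop; origin at the centre of its underside
- large_beaker: bystander: glass beaker 72 mm across, 94 mm high, to the right of the keeper; origin at the centre of its underside
- amber_bottle: bystander: amber reagent bottle, 58 mm across, 125 mm high, beyond the left end of the tray; origin at the centre of its underside
Things that resemble listed ones, but are neither listed nor needed, are in the scene too. Leave any purple look-alike of the dish_2 alone.

How it is judged:
At the end, for the whole second after the job is handed in: One dish in each drawer, flat and within 6 mm of the centre of the nest; both drawers latched shut (within 3 mm of 0) and still; the vial standing upright inside the steel tray's rim, at rest ((((horizontal distance between dish_1 and nest_a below 0.006 m and z of dish_1 in the frame of nest_a between -0.002 and 0.002 m) and (horizontal distance between dish_2 and nest_b below 0.006 m and z of dish_2 in the frame of nest_b between -0.002 and 0.002 m)) or ((horizontal distance between dish_1 and nest_b below 0.006 m and z of dish_1 in the frame of nest_b between -0.002 and 0.002 m) and (horizontal distance between dish_2 and nest_a below 0.006 m and z of dish_2 in the frame of nest_a between -0.002 and 0.002 m))) and value of joint drawer_a between -0.003 and 0.003 m and value of joint drawer_b between -0.003 and 0.003 m and angle between each of dish_1, dish_2's own z axis and vertical below 0.12 rad and x of vial in the frame of steel_tray between -0.055 and 0.055 m and y of vial in the frame of steel_tray between -0.09 and 0.09 m and z of vial in the frame of steel_tray below 0.006 m and angle between vial's own z axis and vertical below 0.15 rad and linear speed of each of vial, dish_1, dish_2 below 0.02 m/s and velocity of joint drawer_a between -0.02 and 0.02 m/s and velocity of joint drawer_b between -0.02 and 0.02 m/s); the robot touches nothing.
It fails at once if a drawer strikes the vial (contact force between any of drawer_a, drawer_b and vial above 0.3 N).
It fails at once if the vial is tipped over (angle between vial's own z axis and vertical above 0.7 rad).
It fails at once if a dish is tipped so far that its lid would slide off (angle between any of dish_1, dish_2's own z axis and vertical above 0.5 rad).
It fails at once if a beaker or the amber bottle is pushed more than 15 mm or tipped (distance of any of small_beaker, large_beaker, amber_bottle from where it was at the start of the episode above 0.015 m or angle between any of small_beaker, large_beaker, amber_bottle's own z axis and vertical above 0.3 rad).
It also fails if it takes over 72 s, if anything falls off the work surface, if the arm or the gripper's body presses on something with over 40 N, if the wrist force passes 120 N, or if a joint passes its speed limit or range.

## Working session

There is one attempt and no reset: what is moved stays moved. The work goes in short steps, Python scripts to look and compute and a shell command to move; the robot and the scene stay as the last step left them, time stands still between calls to the robot, and variables do not carry over. Pictures are saved under pics/ and viewed, at most 10 in all, crops included, and the job is handed in when it is done.

```bash
mkdir -p pics; cat > h.py <<'E'
import numpy as np, cv2
from workcell import bot
def snap(name,fn):
    f=bot.grab_frame(name); np.savez('pics/'+fn+'.npz',**f)
    cv2.imwrite('pics/'+fn+'.png',f['pixels'][:,:,::-1]); return f
def ray(f,u,v):
    E=np.array(f['extrinsics']);R=E[:3,:3];t=E[:3,3]
    d=R.T@np.array([(u-f['cx'])/f['fx'],(v-f['cy'])/f['fy'],1]);return -R.T@t,d
def at(f,u,v,z):
    c,d=ray(f,u,v);return c+d*(z-c[2])/d[2]
def proj(f,p):
    E=np.array(f['extrinsics']);q=E[:3,:3]@np.array(p)+E[:3,3]
    return f['cx']+f['fx']*q[0]/q[2],f['cy']+f['fy']*q[1]/q[2]
def load(fn): return {k:v for k,v in np.load('pics/'+fn+'.npz').items()}
E
python3 - <<'E'
from h import *
for n in('top','side'):
    f=snap(n,n+'0');print(n,ray(f,320,240),f['fx'])
s=bot.observe();print(s['clock'],s['position'],s['tool_rot'],s['grip_width'],s['force'])
E
```

```text
top (array([0.30419124, 0.04432911, 1.34831919]), array([ 0.13512181,  0.02498713, -0.99055713])) 529.3465273044153
side (array([-0.15217469, -1.12096464,  0.80004412]), array([ 0.42066361,  0.77583698, -0.47045241])) 576.0992272433441
0.1 [0.26882512 0.56389901 0.23079642] [-3.14057979e+00  8.17813399e-05  2.69680310e+00] 0.08529989360814295 [-0.16534894  0.15519913 -0.01422853]
```

View pics/top0.png

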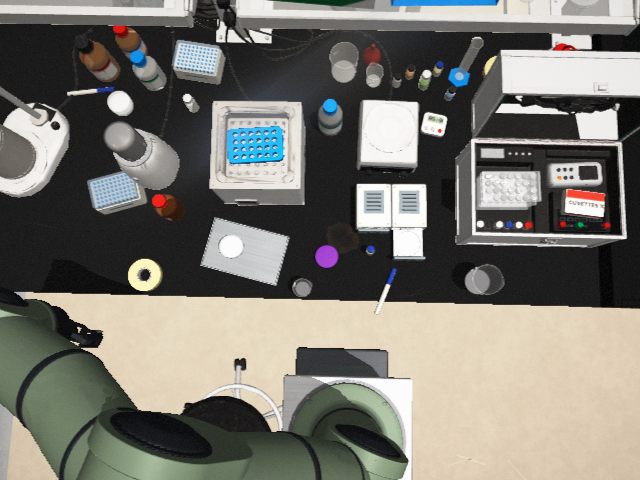

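View pics/side0.png

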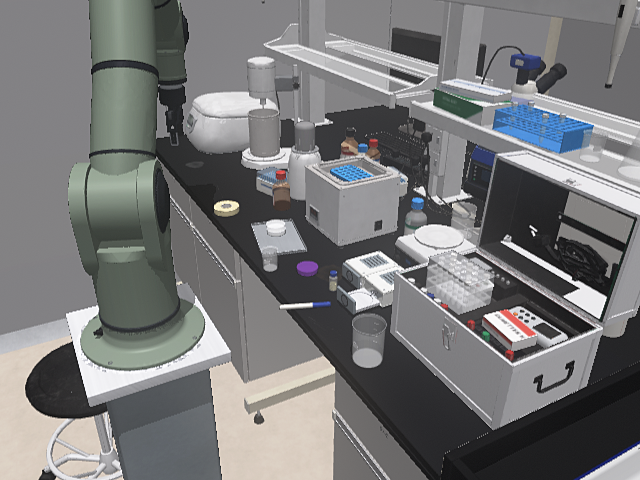

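The top view shows the keeper: left housing at about (373,207), shut, and right housing at (408,207), with its drawer out at (408,243). The vial's blue cap is at (370,250), the tray at (245,250) with the white-looking dish stack at (231,246), the small beaker at (302,287), the large beaker at (484,280) and the amber bottle at (166,207). The dish candidates are the stack at (231,246), which is in the tray and so is the one meant, and the purple disc at (326,257), which is the look-alike. I'll confirm this in an enlarged crop.

```bash
python3 - <<'E'
from h import *
a=cv2.imread('pics/top0.png');b=cv2.imread('pics/side0.png')
c=cv2.resize(a[175:300,195:315],None,fx=3.33,fy=3.33,interpolation=cv2.INTER_CUBIC)  # 400x416
d=cv2.resize(a[175:300,340:460],None,fx=3.33,fy=3.33,interpolation=cv2.INTER_CUBIC)
cv2.imwrite('pics/c1.png',np.hstack([c,d])); print(c.shape)
c=cv2.resize(b[205:325,235:395],None,fx=5,fy=5,interpolation=cv2.INTER_CUBIC)
cv2.imwrite('pics/c2.png',c)
E
```

```text
(416, 400, 3)
```

View pics/c1.png

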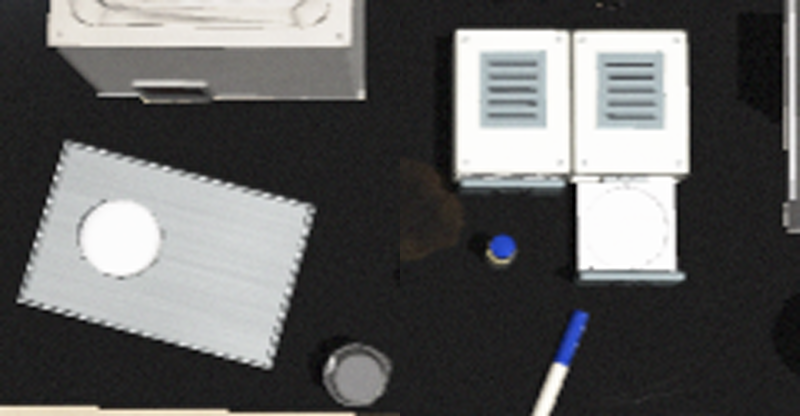

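View pics/c2.png

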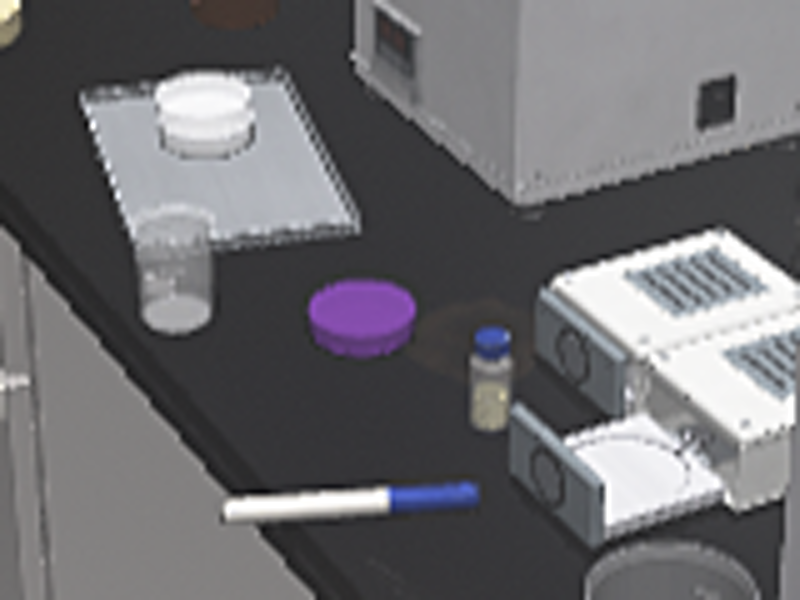

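The crops show the purple disc as a single dish outside the tray. The white stack inside the tray has two tiers, so it is dish_2 on dish_1. The vial stands in front of shut drawer A, and drawer B is out with its nest empty.

```bash
python3 - <<'E'
from h import *
f=load('top0');g=load('side0')
def T(X,Y,z):
    o=195 if X<400 else 340-400/3.33
    return at(f,o+(X+.5)/3.33-.5,175+(Y+.5)/3.33-.5,z)
def S(X,Y,z): return at(g,235+(X+.5)/5-.5,205+(Y+.5)/5-.5,z)
np.set_printoptions(precision=4,suppress=True)
for n,X,Y,z in [('hTL',455,30,.052),('hTR',688,31,.052),('hBR',689,176,.052),('hBL',455,178,.052),('nestB',626,228,.021),('fBl',578,280,.049),('fBr',684,279,.049),('fAl',460,190,.049),('fAr',565,188,.049),('stack',119,238,.0325),('t1',67,142,.009),('t2',315,208,.009),('t3',271,368,.009),('t4',18,301,.009),('vial',502,247,.050),('beaker',357,374,.03)]:
    print(n,T(X,Y,z)[:2])
print('side')
for n,X,Y,z in [('stacktop',204,95,.0325),('vialtop',492,336,.05),('vialbot',491,424,.0),('padB',548,476,.030),('padA',574,355,.03),('fBtl',518,408,.049),('fBtr',604,489,.049),('fAtl',541,291,.049),('fAtr',622,362,.049),('t',82,95,.009),('t',285,70,.009),('t',358,222,.009),('beakertop',176,222,.058),('beakerbot',176,315,0)]: print(n,S(X,Y,z)[:2])
E
```

```text
hTL [ 0.6257 -0.0097]
hTR [ 0.629  -0.1846]
hBR [ 0.5187 -0.1854]
hBL [ 0.513  -0.0118]
nestB [ 0.4827 -0.1433]
fBl [ 0.4393 -0.1041]
fBr [ 0.442  -0.1823]
fAl [ 0.5045 -0.0158]
fAr [ 0.5079 -0.0939]
stack [0.4627 0.3021]
t1 [0.5392 0.3507]
t2 [0.4924 0.157 ]
t3 [0.369  0.1861]
t4 [0.4151 0.3816]
vial [ 0.4624 -0.0476]
beaker [0.3652 0.1194]
side
stacktop [0.4659 0.2991]
vialtop [ 0.4667 -0.0486]
vialbot [ 0.465  -0.0521]
padB [ 0.4435 -0.1445]
padA [ 0.5109 -0.0559]
fBtl [ 0.4457 -0.1114]
fBtr [ 0.4462 -0.19  ]
fAtl [ 0.5119 -0.0201]
fAtr [ 0.5122 -0.0991]
t [0.4185 0.3778]
t [0.5443 0.3508]
t [0.4948 0.1542]
beakertop [0.3693 0.1206]
beakerbot [0.3676 0.1224]
```

```bash

python3 -m crank '{"travel":[[1.6,-4.6,0],[3.2,-9.2,0],[4.8,-13.8,0],[6.4,-18.4,0],[8,-23,0]],"turn":[[0,0,8],[0,0,16],[0,0,24],[0,0,26.8],[0,0,26.8]],"gripper":[0.45,0.45,0.45,0.45,0.45]}' 30
python3 -m crank '{"travel":[[1.6,-4.6,0],[3.2,-9.2,0],[4.8,-13.8,0],[6.4,-18.4,0],[8,-23,0]],"turn":[[0,0,0],[0,0,0],[0,0,0],[0,0,0],[0,0,0]],"gripper":[0.45,0.45,0.45,0.45,0.45]}'
python3 -m crank '{"travel":[[1.2,-4.6,0],[2.4,-9.2,-2],[3.55,-13.0,-5],[3.55,-15.3,-8],[3.55,-15.3,-10]],"turn":[[0,0,0],[0,0,0],[0,0,0],[0,0,0],[0,0,0]],"gripper":[0.45,0.45,0.45,0.45,0.45]}'
python3 -c "
from h import *
s=bot.observe();print(s['tool_rot'],s['qpos'])"
```

```text
clock: 0.6
position: [0.3492, 0.3321, 0.2312]
tool_rot: [-3.141, -0.0, -3.117]
force: [1.9, 0.0, -0.0]
grip_width: 0.047
finger_force: 0.0
clock: 1.1
position: [0.4291, 0.1022, 0.2314]
tool_rot: [3.141, 0.0, -3.119]
force: [1.7, 0.2, 0.3]
grip_width: 0.0468
finger_force: 0.0
clock: 1.6
position: [0.4635, -0.0523, 0.1294]
tool_rot: [-3.14, -0.002, -3.123]
force: [0.8, 0.6, -0.1]
grip_width: 0.0469
finger_force: 0.0
[-3.14039024e+00 -1.78214912e-03 -3.12325929e+00] [-0.07949011  0.43340707  0.08159125  2.10121115 -0.05757664  0.61078949
  1.63096003]
```

```bash

python3 -m crank '{"travel":[[0,0,-4],[0,0,-8],[0,0,-10.5],[0,0,-11.6],[0,0,-11.6]],"turn":[[0,0,0],[0,0,0],[0,0,0],[0,0,0],[0,0,0]],"gripper":[0.45,0.45,0.45,0.45,0.45]}' 25
python3 -m crank '{"travel":[[0,0,0],[0,0,0],[0,0,0],[0,0,0],[0,0,0]],"turn":[[0,0,0],[0,0,0],[0,0,0],[0,0,0],[0,0,0]],"gripper":[0.6,0.75,0.85,0.85,0.85]}' 25
```

```text
clock: 2.1
position: [0.4638, -0.0489, 0.0144]
tool_rot: [-3.142, -0.002, -3.119]
force: [0.8, 0.5, 0.5]
grip_width: 0.0469
finger_force: 0.0
clock: 2.6
position: [0.4653, -0.0489, 0.0166]
tool_rot: [-3.142, 0.002, -3.119]
force: [-1.2, -0.4, 8.3]
grip_width: 0.0208
finger_force: 24.4
```

```bash

python3 -m crank '{"travel":[[0,0,2],[0,0,5],[-0.4,3,8],[-0.8,7,8.5],[-1.3,11.5,8.5]],"turn":[[0,0,0],[0,0,0],[0,0,0],[0,0,0],[0,0,0]],"gripper":[0.85,0.85,0.85,0.85,0.85]}'
python3 -m crank '{"travel":[[-0.5,4,0],[-0.9,8,0],[-1.2,12,-0.5],[-1.3,14,-2.5],[-1.3,14,-4.5]],"turn":[[0,0,0],[0,0,0],[0,0,0],[0,0,0],[0,0,0]],"gripper":[0.85,0.85,0.85,0.85,0.85]}'
python3 - <<'E'
from h import *
f=snap('top','t1');g=snap('side','s1')
np.set_printoptions(precision=4,suppress=True)
s=bot.observe();print(s['position'],s['grip_width'])
a=cv2.resize(f['pixels'][195:305,190:350,::-1],None,fx=2.5,fy=2.5,interpolation=cv2.INTER_CUBIC)
b=cv2.resize(g['pixels'][195:305,225:385,::-1],None,fx=2.5,fy=2.5,interpolation=cv2.INTER_CUBIC)
cv2.imwrite('pics/c3.png',np.hstack([a,b]))
E
```

```text
clock: 3.1
position: [0.4524, 0.067, 0.1026]
tool_rot: [3.141, 0.004, -3.121]
force: [1.1, 0.5, -0.7]
grip_width: 0.0208
finger_force: 24.8
clock: 3.6
position: [0.4385, 0.2101, 0.056]
tool_rot: [3.139, 0.003, -3.114]
force: [0.4, -1.1, 0.2]
grip_width: 0.0207
finger_force: 24.8
[0.4375 0.2064 0.0544] 0.02048520156594696
```

View pics/c3.png

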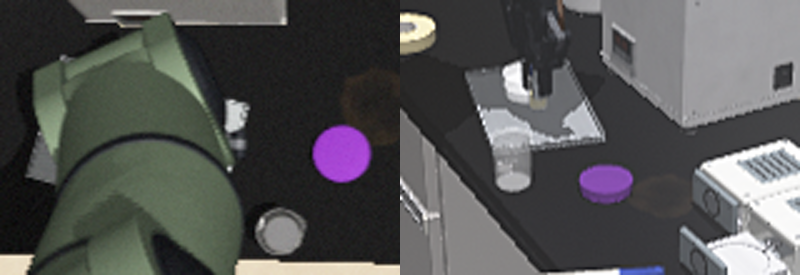

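The right half, the side view, shows the vial held upright, its tan bottom near (538,102) over the tray between the stack and the tray's near end. The top view is hidden by the arm.

```bash

python3 -m crank '{"travel":[[0,0,-1.5],[0,0,-2.8],[0,0,-3.3],[0,0,-3.6],[0,0,-3.6]],"turn":[[0,0,0],[0,0,0],[0,0,0],[0,0,0],[0,0,0]],"gripper":[0.85,0.85,0.85,0.85,0.85]}'
python3 -m crank '{"travel":[[0,0,0],[0,0,0],[0,0,0],[0,0,0],[0,0,2]],"turn":[[0,0,0],[0,0,0],[0,0,0],[0,0,0],[0,0,0]],"gripper":[0.7,0.6,0.5,0.45,0.45]}'
python3 -m crank '{"travel":[[0,0,4],[0,0,8],[0.5,4,10],[1.5,8,10],[2.5,9.4,10]],"turn":[[0,0,0],[0,0,0],[0,0,0],[0,0,0],[0,0,0]],"gripper":[0.45,0.45,0,0,0]}'
```

```text
clock: 4.2
position: [0.4386, 0.206, 0.0195]
tool_rot: [-3.142, 0.0, -3.119]
force: [0.4, -0.1, -0.1]
grip_width: 0.0207
finger_force: 24.8
clock: 4.7
position: [0.4375, 0.2057, 0.0381]
tool_rot: [-3.14, -0.003, -3.118]
force: [-0.2, 0.5, 1.8]
grip_width: 0.0471
finger_force: 0.0
clock: 5.2
position: [0.4633, 0.3046, 0.1403]
tool_rot: [3.139, 0.001, -3.115]
force: [-0.5, -0.6, -0.6]
grip_width: 0.0851
finger_force: 0.0
```

```bash

python3 -m crank '{"travel":[[0.1,0,-4],[0.1,0,-8],[0.1,0,-10.5],[0.1,0,-12.1],[0.1,0,-12.1]],"turn":[[0,0,0],[0,0,0],[0,0,0],[0,0,0],[0,0,0]],"gripper":[0,0,0,0,0]}' 20
python3 -m crank '{"travel":[[0,0,0],[0,0,0],[0,0,0],[0,0,0],[0,0,0]],"turn":[[0,0,0],[0,0,0],[0,0,0],[0,0,0],[0,0,0]],"gripper":[0.15,0.25,0.35,0.45,0.45]}' 20
python3 -m crank '{"travel":[[0,0,0],[0,0,0.5],[0,0,1],[0,0,2],[0,0,3]],"turn":[[0,0,0],[0,0,0],[0,0,0],[0,0,0],[0,0,0]],"gripper":[0.45,0.45,0.45,0.45,0.45]}' 20
python3 - <<'E'
from h import *
g=snap('side','s2')
b=cv2.resize(g['pixels'][205:265,240:320,::-1],None,fx=8,fy=8,interpolation=cv2.INTER_CUBIC)
cv2.imwrite('pics/c4.png',b)
E
```

```text
clock: 5.7
position: [0.4633, 0.2994, 0.0164]
tool_rot: [-3.14, -0.003, -3.119]
force: [-0.4, 0.0, 1.0]
grip_width: 0.0853
finger_force: 0.0
clock: 6.2
position: [0.465, 0.3006, 0.0197]
tool_rot: [3.14, 0.001, -3.119]
force: [-2.3, -0.7, 10.2]
grip_width: 0.0555
finger_force: 19.3
clock: 6.7
position: [0.4645, 0.3002, 0.0494]
tool_rot: [3.141, 0.0, -3.119]
force: [0.3, 0.8, -0.4]
grip_width: 0.0558
finger_force: 21.5
```

View pics/c4.png

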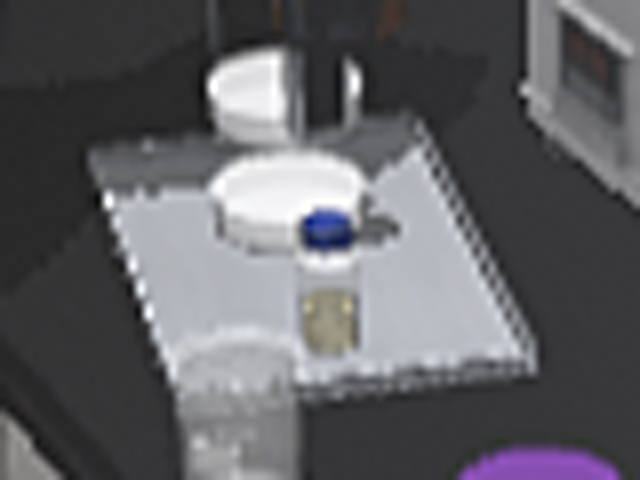

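The side crop shows only the upper dish lifted, level, with its top centre near (285,78). The lower dish remains in the tray at (291,182), and the vial stands upright in the tray with its cap at (327,230).

```bash
python3 - <<'E'
from h import *
g=load('s2')
S=lambda X,Y,z: at(g,240+(X+.5)/8-.5,205+(Y+.5)/8-.5,z)[:2]
print('dish1',S(291,182,.0175),'held',S(285,80,.0622),'vial top',S(327,229,.0525),'vialbot',S(330,345,.0025))
E
python3 -m crank '{"travel":[[0,0,2],[0,-1.5,4],[0,-4.5,6],[0,-9,7.5],[0,-13.5,7.5]],"turn":[[0,0,0],[0,0,0],[0,0,0],[0,0,0],[0,0,0]],"gripper":[0.45,0.45,0.45,0.45,0.45]}'
python3 -m crank '{"travel":[[0.2,-4.5,0],[0.4,-9,0],[0.7,-13.5,0],[1,-18,0],[1.3,-22.5,0]],"turn":[[0,0,0],[0,0,0],[0,0,0],[0,0,0],[0,0,0]],"gripper":[0.45,0.45,0.45,0.45,0.45]}'
python3 -m crank '{"travel":[[0.3,-3.5,0],[0.5,-6,0],[0.65,-8.0,0],[0.65,-8.4,0],[0.65,-8.4,-1]],"turn":[[0,0,0],[0,0,0],[0,0,0],[0,0,0],[0,0,0]],"gripper":[0.45,0.45,0.45,0.45,0.45]}'
```

```text
dish1 [0.46899832 0.30320286] held [0.4663982  0.29926005] vial top [0.43714908 0.2000982 ] vialbot [0.4393505  0.20579767]
clock: 7.25
position: [0.4651, 0.1644, 0.1254]
tool_rot: [3.14, 0.003, -3.118]
force: [1.7, -0.9, -0.9]
grip_width: 0.0557
finger_force: 21.6
clock: 7.75
position: [0.4774, -0.0617, 0.1238]
tool_rot: [-3.142, 0.001, -3.119]
force: [1.2, 0.5, -0.3]
grip_width: 0.056
finger_force: 21.6
clock: 8.25
position: [0.4845, -0.1442, 0.114]
tool_rot: [-3.141, 0.002, -3.12]
force: [0.3, 0.3, -1.0]
grip_width: 0.0557
finger_force: 21.6
```

```bash

python3 -m crank '{"travel":[[0,0,-3],[0,0,-5],[0,0,-6.3],[0,0,-6.3],[0,0,-6.3]],"turn":[[0,0,0],[0,0,0],[0,0,0],[0,0,0],[0,0,0]],"gripper":[0.45,0.45,0.45,0.45,0.45]}'
python3 - <<'E'
from h import *
f=snap('top','t3');g=snap('side','s3')
print(bot.observe()['position'])
a=cv2.resize(f['pixels'][180:270,350:440,::-1],(400,400),interpolation=cv2.INTER_CUBIC)
b=cv2.resize(g['pixels'][245:325,325:405,::-1],(400,400),interpolation=cv2.INTER_CUBIC)
cv2.imwrite('pics/c5.png',np.hstack([a,b]))
E
```

```text
clock: 8.75
position: [0.4841, -0.1434, 0.0505]
tool_rot: [3.141, -0.0, -3.118]
force: [1.1, 0.3, 0.5]
grip_width: 0.0557
finger_force: 21.6
[ 0.48447178 -0.14369315  0.05110878]
```

View pics/c5.png

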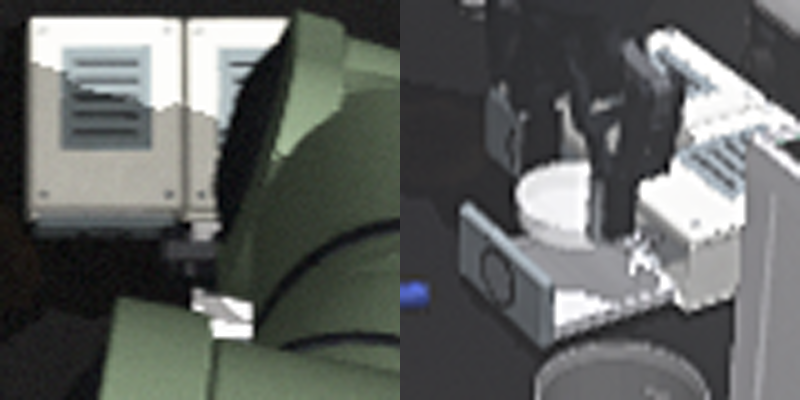

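The side view (right half) shows the held dish hanging level behind front B, its left edge at x=515 and bottom at (575,245). Front B's top corners are at (463,205) and (552,289), with the pad at (497,275). The top view is blocked by the arm.

```bash
python3 - <<'E'
from h import *
g=load('s3')
def pc(p): u,v=proj(g,p);return np.array([(u-325+.5)*5-.5+400,(v-245+.5)*5-.5])
c=np.array([.4845,-.1437]);t=.02
X=np.array([np.cos(t),np.sin(t)]);Y=np.array([-np.sin(t),np.cos(t)])
fc=c-.043*X
for n,o,z in[('TL',.039,.049),('TR',-.039,.049),('BR',-.039,.011),('pad',0,.03)]: print(n,pc([*(fc+o*Y),z]).round(1))
a=np.linspace(0,2*np.pi,360)
for r,zs in((.029,(.054,.0645)),(.028,(.0495,))):
  for z in zs:
    q=np.array([pc([c[0]+r*np.cos(k),c[1]+r*np.sin(k),z]) for k in a]);print(r,z,'left',q[:,0].min(),'top',q[:,1].min(),'bot',q[:,1].max())
print('J per mm x',pc([.4945,-.1437,.03])-pc([.4845,-.1437,.03]),'y',pc([.4845,-.1337,.03])-pc([.4845,-.1437,.03]))
E
```

```text
TL [453.1 204.8]
TR [539.6 284.3]
BR [537.1 351.7]
pad [494.5 277.2]
0.029 0.054 left 511.6391684031505 top 178.55781587724732 bot 244.23249522358998
0.029 0.0645 left 512.2134643961972 top 160.2006148944427 bot 225.43050113783306
0.028 0.0495 left 513.4816247781351 top 187.47987044908865 bot 251.070046783863
J per mm x [17.60961945 -5.38386048] y [-10.85917717 -10.08546848]
```

```bash

python3 -m crank '{"travel":[[0.05,0,-1],[0.05,0,-2],[0.05,0,-2.5],[0.05,0,-2.8],[0.05,0,-2.8]],"turn":[[0,0,0],[0,0,0],[0,0,0],[0,0,0],[0,0,0]],"gripper":[0.45,0.45,0.45,0.45,0.45]}'
python3 -m crank '{"travel":[[0,0,-0.1],[0,0,-0.2],[0,0,-0.3],[0,0,-0.3],[0,0,-0.3]],"turn":[[0,0,0],[0,0,0],[0,0,0],[0,0,0],[0,0,0]],"gripper":[0.45,0.45,0.45,0.45,0.45]}'
```

```text
clock: 9.35
position: [0.4842, -0.1438, 0.0218]
tool_rot: [3.141, -0.001, -3.119]
force: [-0.9, 0.2, 0.6]
grip_width: 0.056
finger_force: 21.6
clock: 9.85
position: [0.485, -0.1439, 0.0201]
tool_rot: [-3.141, 0.001, -3.119]
force: [-2.4, 0.7, 15.3]
grip_width: 0.0561
finger_force: 22.9
```

```bash

python3 -m crank '{"travel":[[0,0,0.1],[0,0,0.1],[0,0,0.1],[0,0,0.1],[0,0,1]],"turn":[[0,0,0],[0,0,0],[0,0,0],[0,0,0],[0,0,0]],"gripper":[0.3,0.2,0.1,0.1,0.1]}'
python3 -m crank '{"travel":[[0,0,3],[0,0,6],[-1,0,9],[-4,1,11],[-7,2.4,11]],"turn":[[0,0,0],[0,0,0],[0,0,0],[0,0,0],[0,0,0]],"gripper":[0.1,0.1,0.5,0.9,1]}'
python3 - <<'E'
from h import *
g=snap('side','s4');f=snap('top','t4')
b=cv2.resize(g['pixels'][245:325,325:405,::-1],(400,400),interpolation=cv2.INTER_CUBIC)
a=cv2.resize(f['pixels'][180:270,350:440,::-1],(400,400),interpolation=cv2.INTER_CUBIC)
cv2.imwrite('pics/c6.png',np.hstack([a,b]))
E
```

```text
clock: 10.35
position: [0.4838, -0.1437, 0.0288]
tool_rot: [3.141, -0.002, -3.119]
force: [-1.1, -0.7, 0.9]
grip_width: 0.077
finger_force: 0.0
clock: 10.85
position: [0.4147, -0.1202, 0.1418]
tool_rot: [-3.141, 0.004, -3.12]
force: [-0.2, -0.3, -1.5]
grip_width: 0.0338
finger_force: 0.0
```

View pics/c6.png

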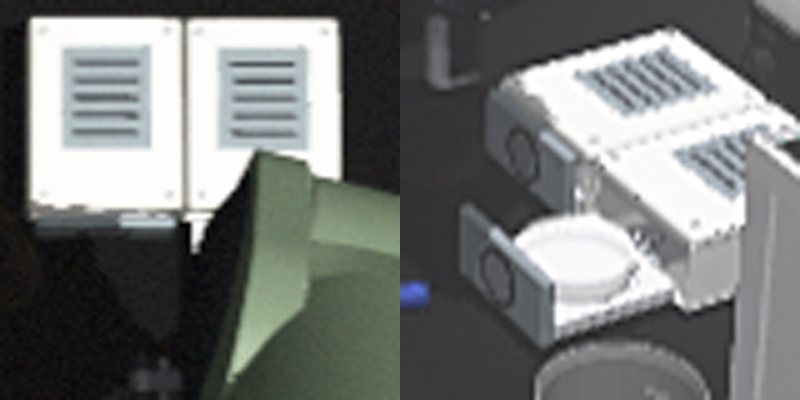

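The side view shows the dish lying flat and centred in drawer B's nest at about (575,250), with the gripper clear. Next I press B shut.

```bash

python3 -m crank '{"travel":[[0,-2.4,-4],[0,-2.4,-8],[0,-2.4,-11],[0,-2.4,-12.2],[0,-2.4,-12.2]],"turn":[[0,0,0],[0,0,0],[0,0,0],[0,0,0],[0,0,0]],"gripper":[1,1,1,1,1]}'
python3 -m crank '{"travel":[[0.6,0,0],[1.2,0,0],[1.8,0,0],[2.6,0,0],[3.4,0,0]],"turn":[[0,0,0],[0,0,0],[0,0,0],[0,0,0],[0,0,0]],"gripper":[1,1,1,1,1]}'
python3 -m crank '{"travel":[[1,0,0],[2,0,0],[3,0,0],[4,0,0],[4.6,0,0]],"turn":[[0,0,0],[0,0,0],[0,0,0],[0,0,0],[0,0,0]],"gripper":[1,1,1,1,1]}'
```

```text
clock: 11.45
position: [0.4139, -0.1437, 0.0166]
tool_rot: [3.141, -0.002, -3.119]
force: [0.0, -1.3, 0.9]
grip_width: -0.0003
finger_force: 0.0
clock: 11.95
position: [0.449, -0.1438, 0.0177]
tool_rot: [3.142, -0.0, -3.119]
force: [-2.9, 0.0, 1.6]
grip_width: 0.0001
finger_force: 1.7
clock: 12.45
position: [0.4954, -0.1435, 0.0171]
tool_rot: [3.141, -0.0, -3.118]
force: [-4.8, 2.8, 1.7]
grip_width: -0.0
finger_force: 2.1
```

```bash

python3 -m crank '{"travel":[[0.3,0,0],[0.6,0,0],[0.8,0,0],[1.0,0,0],[1.0,0,0]],"turn":[[0,0,0],[0,0,0],[0,0,0],[0,0,0],[0,0,0]],"gripper":[1,1,1,1,1]}'
python3 -m crank '{"travel":[[0.15,0,0],[0.3,0,0],[0.4,0,0],[0.4,0,0],[0.4,0,0]],"turn":[[0,0,0],[0,0,0],[0,0,0],[0,0,0],[0,0,0]],"gripper":[1,1,1,1,1]}'
```

```text
clock: 12.95
position: [0.5047, -0.1439, 0.0173]
tool_rot: [-3.141, 0.0, -3.119]
force: [-1.8, 0.7, -1.5]
grip_width: 0.0002
finger_force: 1.2
clock: 13.45
position: [0.5085, -0.1439, 0.0173]
tool_rot: [-3.142, 0.0, -3.119]
force: [-3.7, 1.1, -1.5]
grip_width: -0.0001
finger_force: 1.3
```

```bash

python3 -m crank '{"travel":[[0.1,0,0],[0.2,0,0],[0.2,0,0],[0.2,0,0],[0.2,0,0]],"turn":[[0,0,0],[0,0,0],[0,0,0],[0,0,0],[0,0,0]],"gripper":[1,1,1,1,1]}'
python3 -m crank '{"travel":[[0.1,0,0],[0.2,0,0],[0.2,0,0],[0.2,0,0],[0.2,0,0]],"turn":[[0,0,0],[0,0,0],[0,0,0],[0,0,0],[0,0,0]],"gripper":[1,1,1,1,1]}'
```

```text
clock: 13.95
position: [0.5104, -0.1438, 0.0173]
tool_rot: [-3.142, -0.0, -3.119]
force: [-4.0, 1.1, 0.8]
grip_width: 0.0
finger_force: 1.9
clock: 14.45
position: [0.5105, -0.1439, 0.0172]
tool_rot: [3.141, -0.004, -3.119]
force: [-14.8, 2.3, 9.7]
grip_width: -0.0
finger_force: 7.6
```

```bash

python3 -m crank '{"travel":[[-0.5,0,0],[-1.2,0,0],[-3,0,0],[-6,1,0],[-10,3,0]],"turn":[[0,0,0],[0,0,0],[0,0,0],[0,0,0],[0,0,0]],"gripper":[1,1,1,1,1]}'
python3 -m crank '{"travel":[[0,3,0],[0,5.8,0],[0,5.8,0],[0,5.8,0],[0,5.8,0]],"turn":[[0,0,0],[0,0,0],[0,0,0],[0,0,0],[0,0,0]],"gripper":[1,1,1,1,1]}'
python3 - <<'E'
from h import *
g=snap('side','s5')
p=g['pixels']
for n,x in(('out',.4425),('shut',.5125)):
  print(n)
  for z in(.02,.045):
    for y in(-.12,-.17):
      u,v=proj(g,[x+.002,y,z]);print(p[int(round(v)),int(round(u))],end=' ')
E
```

```text
clock: 14.95
position: [0.4129, -0.1146, 0.0176]
tool_rot: [-3.14, 0.003, -3.12]
force: [0.8, 1.5, -1.2]
grip_width: -0.0
finger_force: 0.0
clock: 15.45
position: [0.4128, -0.0566, 0.0174]
tool_rot: [-3.141, 0.001, -3.119]
force: [-0.6, 0.1, -0.8]
grip_width: 0.0002
finger_force: 0.0
out
[56 56 58] [57 58 60] [57 58 59] [58 58 60] shut
[ 94  97 102] [89 92 97] [125 131 137] [ 94  97 101]
```

```bash

python3 -m crank '{"travel":[[2.5,0.1,0],[5,0.1,0],[7,0.1,0],[8,0.1,0],[8.4,0.1,0]],"turn":[[0,0,0],[0,0,0],[0,0,0],[0,0,0],[0,0,0]],"gripper":[1,1,1,1,1]}'
python3 -m crank '{"travel":[[0.3,0,0],[0.6,0,0],[0.9,0,0],[1.1,0,0],[1.1,0,0]],"turn":[[0,0,0],[0,0,0],[0,0,0],[0,0,0],[0,0,0]],"gripper":[1,1,1,1,1]}'
python3 -m crank '{"travel":[[0.1,0,0],[0.2,0,0],[0.2,0,0],[0.2,0,0],[0.2,0,0]],"turn":[[0,0,0],[0,0,0],[0,0,0],[0,0,0],[0,0,0]],"gripper":[1,1,1,1,1]}'
```

```text
clock: 16.0
position: [0.4968, -0.0555, 0.0172]
tool_rot: [-3.141, 0.0, -3.12]
force: [-0.8, 0.3, 0.1]
grip_width: 0.0001
finger_force: 0.0
clock: 16.5
position: [0.5073, -0.055, 0.0172]
tool_rot: [-3.141, -0.0, -3.119]
force: [-2.4, -1.7, -1.1]
grip_width: -0.0001
finger_force: 1.3
clock: 17.0
position: [0.5087, -0.0549, 0.0172]
tool_rot: [-3.142, -0.001, -3.119]
force: [-6.0, -1.8, 1.8]
grip_width: 0.0001
finger_force: 3.1
```

```bash

python3 -m crank '{"travel":[[0.1,0,0],[0.2,0,0],[0.2,0,0],[0.2,0,0],[0.2,0,0]],"turn":[[0,0,0],[0,0,0],[0,0,0],[0,0,0],[0,0,0]],"gripper":[1,1,1,1,1]}'
```

```text
clock: 17.5
position: [0.5088, -0.0549, 0.0171]
tool_rot: [3.141, -0.005, -3.119]
force: [-16.9, -1.9, 11.1]
grip_width: 0.0001
finger_force: 8.7
```

```bash

python3 -m crank '{"travel":[[-0.6,0,0],[-5,0,0],[-10,0,1],[-10,0,5],[-10,0,9]],"turn":[[0,0,0],[0,0,0],[0,0,0],[0,0,0],[0,0,0]],"gripper":[1,1,1,1,1]}'
python3 -m crank '{"travel":[[1,4.5,2],[2,9,4],[2.8,13.5,4],[3.4,18,4],[4,22.5,4]],"turn":[[0,0,0],[0,0,0],[0,0,0],[0,0,0],[0,0,0]],"gripper":[1,1,1,0.5,0]}'
python3 -m crank '{"travel":[[0.5,4.5,0],[1,9,0],[1.4,13.2,0],[1.4,13.2,-3],[1.4,13.2,-7]],"turn":[[0,0,0],[0,0,0],[0,0,0],[0,0,0],[0,0,0]],"gripper":[0,0,0,0,0]}'
python3 - <<'E'
from h import *
g=snap('side','s6');f=snap('top','t6')
b=cv2.resize(g['pixels'][200:330,240:400,::-1],None,fx=2.5,fy=2.5,interpolation=cv2.INTER_CUBIC)
a=cv2.resize(f['pixels'][180:310,340:440,::-1],None,fx=3.5,fy=2.5,interpolation=cv2.INTER_CUBIC)
cv2.imwrite('pics/c7.png',np.hstack([a,b]))
E
```

```text
clock: 18.0
position: [0.4101, -0.0548, 0.1081]
tool_rot: [3.141, -0.002, -3.119]
force: [0.6, -0.4, 0.1]
grip_width: 0.0001
finger_force: 0.0
clock: 18.5
position: [0.4519, 0.1727, 0.1479]
tool_rot: [3.14, 0.002, -3.118]
force: [0.6, -0.7, 0.8]
grip_width: 0.0284
finger_force: 0.0
clock: 19.0
position: [0.4663, 0.3049, 0.0778]
tool_rot: [3.138, 0.004, -3.116]
force: [1.4, -0.5, 0.4]
grip_width: 0.0853
finger_force: 0.0
```

View pics/c7.png

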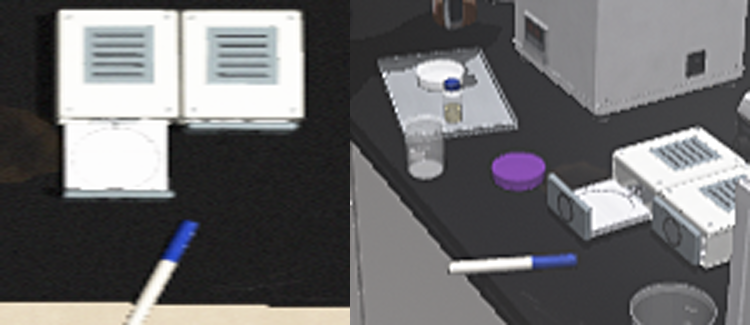

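Drawer A is now fully out, with its nest circle at about (115,158) in the top crop. B is shut, and the vial stands beside the remaining dish in the tray at (440,70) in the side crop.

```bash
python3 - <<'E'
from h import *
f=load('t6');print(at(f,340+115.5/3.5-.5,180+158.5/2.5-.5,.021))
E
python3 -m crank '{"travel":[[0,0,-3],[0,0,-5.5],[0,0,-6.8],[0,0,-7.2],[0,0,-7.3]],"turn":[[0,0,0],[0,0,0],[0,0,0],[0,0,0],[0,0,0]],"gripper":[0,0,0,0,0]}' 20
python3 -m crank '{"travel":[[0,0,0],[0,0,0],[0,0,0],[0,0,0],[0,0,0]],"turn":[[0,0,0],[0,0,0],[0,0,0],[0,0,0],[0,0,0]],"gripper":[0.15,0.25,0.35,0.45,0.45]}' 20
python3 -m crank '{"travel":[[0,0,0],[0,0,0.5],[0,0,1],[0,0,3],[0,0,6]],"turn":[[0,0,0],[0,0,0],[0,0,0],[0,0,0],[0,0,0]],"gripper":[0.45,0.45,0.45,0.45,0.45]}' 20
```

```text
[ 0.48111209 -0.05501172  0.021     ]
clock: 19.6
position: [0.4659, 0.3024, 0.0052]
tool_rot: [3.141, 0.001, -3.119]
force: [0.2, -0.1, 0.7]
grip_width: 0.0853
finger_force: 0.0
clock: 20.1
position: [0.4658, 0.3024, 0.0053]
tool_rot: [3.141, 0.001, -3.119]
force: [-2.5, -0.1, 11.3]
grip_width: 0.056
finger_force: 19.1
clock: 20.6
position: [0.4647, 0.3017, 0.0643]
tool_rot: [-3.14, -0.002, -3.119]
force: [-0.1, 0.5, 0.5]
grip_width: 0.0559
finger_force: 21.5
```

```bash

python3 -m crank '{"travel":[[0,-1,2.5],[0,-4,5],[0.2,-8.5,6],[0.4,-13,6],[0.7,-17.5,6]],"turn":[[0,0,0],[0,0,0],[0,0,0],[0,0,0],[0,0,0]],"gripper":[0.45,0.45,0.45,0.45,0.45]}'
python3 -m crank '{"travel":[[0.2,-4.5,0],[0.5,-9,0],[0.8,-13.5,0],[1,-17,0],[1,-18.3,0]],"turn":[[0,0,0],[0,0,0],[0,0,0],[0,0,0],[0,0,0]],"gripper":[0.45,0.45,0.45,0.45,0.45]}'
python3 -m crank '{"travel":[[0,0,-2],[0,0,-5],[0,0,-7.4],[0,0,-7.4],[0,0,-7.4]],"turn":[[0,0,0],[0,0,0],[0,0,0],[0,0,0],[0,0,0]],"gripper":[0.45,0.45,0.45,0.45,0.45]}'
python3 - <<'E'
from h import *
g=snap('side','s7')
print(bot.observe()['position'])
b=cv2.resize(g['pixels'][230:310,315:395,::-1],(560,560),interpolation=cv2.INTER_CUBIC)
cv2.imwrite('pics/c8.png',b)
E
```

```text
clock: 21.1
position: [0.4724, 0.1258, 0.1252]
tool_rot: [3.141, 0.001, -3.118]
force: [1.0, -0.3, 0.5]
grip_width: 0.0554
finger_force: 21.6
clock: 21.6
position: [0.4823, -0.0595, 0.1249]
tool_rot: [-3.141, 0.001, -3.123]
force: [-0.9, 0.7, 0.2]
grip_width: 0.0561
finger_force: 21.6
clock: 22.1
position: [0.4824, -0.0556, 0.0509]
tool_rot: [3.142, -0.0, -3.118]
force: [0.1, -0.2, -0.1]
grip_width: 0.056
finger_force: 21.7
[ 0.48289908 -0.05563316  0.05134924]
```

View pics/c8.png

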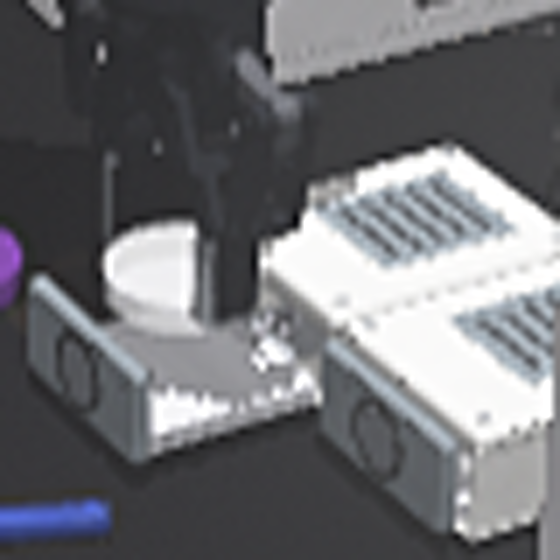

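The side crop shows dish_1 held level over drawer A's nest. Its left edge (102) relative to the front corner (30) and pad (78,372) matches the earlier B placement to within about 0.2 px.

```bash

python3 -m crank '{"travel":[[0.03,0,-1],[0.03,0,-2],[0.03,0,-2.5],[0.03,0,-2.8],[0.03,0,-2.8]],"turn":[[0,0,0],[0,0,0],[0,0,0],[0,0,0],[0,0,0]],"gripper":[0.45,0.45,0.45,0.45,0.45]}'
python3 -m crank '{"travel":[[0,0,-0.1],[0,0,-0.2],[0,0,-0.2],[0,0,-0.2],[0,0,-0.2]],"turn":[[0,0,0],[0,0,0],[0,0,0],[0,0,0],[0,0,0]],"gripper":[0.45,0.45,0.45,0.45,0.45]}'
```

```text
clock: 22.65
position: [0.4825, -0.0559, 0.0219]
tool_rot: [-3.142, -0.001, -3.119]
force: [-0.2, -0.4, -0.3]
grip_width: 0.0559
finger_force: 21.6
clock: 23.15
position: [0.4829, -0.0559, 0.0208]
tool_rot: [-3.142, 0.001, -3.119]
force: [-1.4, -0.2, 9.0]
grip_width: 0.0558
finger_force: 22.5
```

```bash

python3 -m crank '{"travel":[[0,0,0.1],[0,0,0.1],[0,0,0.1],[0,0,0.1],[0,0,1]],"turn":[[0,0,0],[0,0,0],[0,0,0],[0,0,0],[0,0,0]],"gripper":[0.3,0.2,0.1,0.1,0.1]}'
python3 -m crank '{"travel":[[0,0,3],[0,0,6],[-2,0,8],[-5,0,8],[-7,0,7]],"turn":[[0,0,0],[0,0,0],[0,0,0],[0,0,0],[0,0,0]],"gripper":[0.1,0.1,0.5,0.9,1]}'
python3 -m crank '{"travel":[[0,0,0],[0,0,-3],[0,0,-6],[0,0,-8.2],[0,0,-8.2]],"turn":[[0,0,0],[0,0,0],[0,0,0],[0,0,0],[0,0,0]],"gripper":[1,1,1,1,1]}'
python3 - <<'E'
from h import *
g=snap('side','s8')
c=[]
p=g['pixels'].astype(int)
# dish lid white blob check: ellipse extents of the lid vs expected at nest
for z in (.033,):
  for dx,dy in((0,0),(.02,0),(-.02,0),(0,.02),(0,-.02)):
    u,v=proj(g,[.4855+dx,-.0565+dy,z]);print(p[int(round(v)),int(round(u))],end=' ')
cv2.imwrite('pics/c9.png',cv2.resize(g['pixels'][230:310,315:395,::-1],(560,560),interpolation=cv2.INTER_CUBIC))
E
```

```text
clock: 23.65
position: [0.4821, -0.0558, 0.0299]
tool_rot: [3.142, -0.002, -3.119]
force: [-1.1, 0.3, 0.5]
grip_width: 0.0766
finger_force: 0.0
clock: 24.15
position: [0.412, -0.0559, 0.1019]
tool_rot: [3.141, 0.003, -3.119]
force: [0.0, -0.7, -1.2]
grip_width: 0.0337
finger_force: 0.0
clock: 24.65
position: [0.4122, -0.0558, 0.0167]
tool_rot: [3.141, -0.003, -3.119]
force: [-0.3, 0.2, 1.1]
grip_width: -0.0
finger_force: 0.0
[248 248 250] [249 249 251] [251 251 252] [237 237 239] [248 248 249]
```

View pics/c9.png

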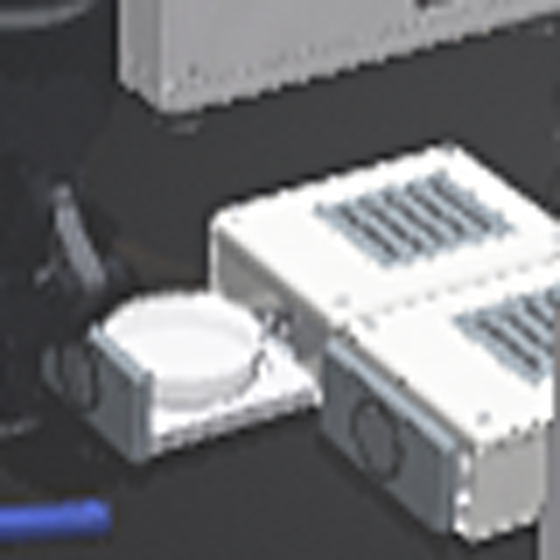

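Dish_1 lies flat in drawer A's nest at about (185,345), with the closed fingers in front of the drawer. By my count that was the 11th picture, one over the limit of 10, so I'll view no more and check the rest by force and pixel values.

```bash

python3 -m crank '{"travel":[[0.6,0,0],[1.2,0,0],[1.8,0,0],[2.6,0,0],[3.4,0,0]],"turn":[[0,0,0],[0,0,0],[0,0,0],[0,0,0],[0,0,0]],"gripper":[1,1,1,1,1]}'
python3 -m crank '{"travel":[[1,0,0],[2,0,0],[3,0,0],[4,0,0],[4.6,0,0]],"turn":[[0,0,0],[0,0,0],[0,0,0],[0,0,0],[0,0,0]],"gripper":[1,1,1,1,1]}'
python3 -m crank '{"travel":[[0.3,0,0],[0.6,0,0],[0.9,0,0],[1.2,0,0],[1.4,0,0]],"turn":[[0,0,0],[0,0,0],[0,0,0],[0,0,0],[0,0,0]],"gripper":[1,1,1,1,1]}'
python3 -m crank '{"travel":[[0.1,0,0],[0.2,0,0],[0.3,0,0],[0.4,0,0],[0.4,0,0]],"turn":[[0,0,0],[0,0,0],[0,0,0],[0,0,0],[0,0,0]],"gripper":[1,1,1,1,1]}'
```

```text
clock: 25.2
position: [0.4473, -0.0558, 0.0186]
tool_rot: [3.142, -0.0, -3.119]
force: [-2.9, 1.4, 2.3]
grip_width: -0.0002
finger_force: 1.7
clock: 25.7
position: [0.4937, -0.0556, 0.0182]
tool_rot: [3.141, -0.0, -3.118]
force: [-3.8, 2.7, 1.2]
grip_width: 0.0001
finger_force: 2.1
clock: 26.2
position: [0.507, -0.0559, 0.0183]
tool_rot: [-3.141, 0.0, -3.119]
force: [-3.6, 1.5, -1.0]
grip_width: 0.0
finger_force: 1.7
clock: 26.7
position: [0.5088, -0.0559, 0.0182]
tool_rot: [3.141, -0.004, -3.119]
force: [-14.2, 1.7, 9.0]
grip_width: -0.0003
finger_force: 7.1
```

Hard stop reached at the same x as before, so I'll let go and check both drawers and the vial by pixel values.

```bash

python3 -m crank '{"travel":[[-0.5,0,0],[-1.2,0,0],[-3,0,0],[-6,0,0],[-10,0,2]],"turn":[[0,0,0],[0,0,0],[0,0,0],[0,0,0],[0,0,0]],"gripper":[1,1,1,1,1]}'
python3 -m crank '{"travel":[[0,0,4],[0,0,8],[0,3,12],[0,6,15],[0,6,15]],"turn":[[0,0,0],[0,0,0],[0,0,0],[0,0,0],[0,0,0]],"gripper":[1,1,1,1,1]}'
python3 - <<'E'
from h import *
g=snap('side','s9');f=snap('top','t9')
p=g['pixels']
for n,x in(('out',.4425),('shut',.5125)):
  print(n)
  for yc in(-.056,-.144):
   for z in(.02,.045):
    for y in(.024,-.024):
      u,v=proj(g,[x+.002-.0018*(yc>-.1),yc+y,z]);print(p[int(round(v)),int(round(u))],end=' ')
print()
# front A/B face edge in side view: x of face by matching front patches to B-shut/A-shut reference frames
r0=load('side0')['pixels'];r6=load('s6')['pixels']
u,v=proj(g,[.511,-.056,.03]);u,v=int(u),int(v)
t=r0[v-9:v+10,u-9:u+10];print('A vs start',cv2.minMaxLoc(cv2.matchTemplate(p[v-20:v+21,u-20:u+21],t,cv2.TM_CCOEFF_NORMED)))
u,v=proj(g,[.513,-.144,.03]);u,v=int(u),int(v)
t=r6[v-9:v+10,u-9:u+10];print('B vs s6',cv2.minMaxLoc(cv2.matchTemplate(p[v-20:v+21,u-20:u+21],t,cv2.TM_CCOEFF_NORMED)))
u,v=proj(g,[.439,.206,.03]);u,v=int(u),int(v)
t=r6[v-12:v+13,u-8:u+9];print('vial vs s6',cv2.minMaxLoc(cv2.matchTemplate(p[v-22:v+23,u-18:u+19],t,cv2.TM_CCOEFF_NORMED)))
E
```

```text
clock: 27.2
position: [0.4101, -0.0559, 0.0375]
tool_rot: [-3.141, 0.0, -3.119]
force: [0.8, -0.3, 1.0]
grip_width: 0.0
finger_force: 0.0
clock: 27.7
position: [0.4128, 0.0074, 0.1918]
tool_rot: [3.139, 0.007, -3.115]
force: [0.7, -0.6, -1.7]
grip_width: 0.0003
finger_force: 0.0
out
[56 56 59] [57 57 59] [64 61 62] [59 58 61] [58 58 60] [60 60 62] [59 59 62] [61 60 63] shut
[ 93  97 101] [91 93 98] [117 123 129] [ 93  96 101] [ 95  97 102] [91 94 98] [126 131 138] [ 96  99 103] 
A vs start (-0.126700758934021, 0.9970918297767639, (22, 3), (11, 11))
B vs s6 (-0.16997624933719635, 0.9680424332618713, (22, 0), (11, 11))
vial vs s6 (-0.4295416474342346, 0.550557553768158, (0, 2), (10, 10))
```

```bash
python3 - <<'E'
from h import *
for n in('s6','s9'):
  p=load(n)['pixels'][205:265,240:320].astype(int)
  m=(p[...,2]-p[...,0]>50); y,x=np.nonzero(m)
  t=(p[...,0]-p[...,2]>18)&(p[...,0]>110); b,a=np.nonzero(t)
  print(n,'cap',m.sum(),x.mean()+240,y.mean()+205,'tan',t.sum(),a.mean()+240,b.mean()+205)
E
```

```text
s6 cap 19 280.5263157894737 232.94736842105263 tan 33 280.54545454545456 244.66666666666666
s9 cap 3 280.0 232.0 tan 15 281.1333333333333 243.66666666666666
```

```bash

python3 -m crank '{"travel":[[0,-4,2],[0,-8,4],[0,-12,4],[0,-16,4],[0,-16,4]],"turn":[[0,0,0],[0,0,0],[0,0,0],[0,0,0],[0,0,0]],"gripper":[1,1,1,1,1]}'
python3 - <<'E'
from h import *
f=snap('top','ta');g=snap('side','sa')
p=g['pixels'][205:265,240:320].astype(int)
m=(p[...,2]-p[...,0]>50); y,x=np.nonzero(m)
t=(p[...,0]-p[...,2]>18)&(p[...,0]>110); b,a=np.nonzero(t)
print('cap',m.sum(),x.mean()+240,y.mean()+205,'tan',t.sum(),a.mean()+240,b.mean()+205)
p=f['pixels'][215:290,195:295].astype(int);m=(p[...,2]-p[...,0]>50); y,x=np.nonzero(m)
if m.sum(): print('top cap',m.sum(),at(f,x.mean()+195,y.mean()+215,.0525))
E
```

```text
clock: 28.3
position: [0.4094, -0.1613, 0.2275]
tool_rot: [-3.14, -0.001, -3.126]
force: [0.3, 1.0, -0.2]
grip_width: 0.0001
finger_force: 0.0
cap 21 280.4761904761905 232.95238095238096 tan 33 280.54545454545456 244.66666666666666
top cap 42 [0.43672877 0.20658024 0.0525    ]
```

The vial is upright at (0.437, 0.207), unmoved, and both drawers are shut with the arm clear.

```bash
python3 -c "
from workcell import bot
print(bot.job_done())"
```

```text
the job is handed in; nothing more can be done
None
```

I handed the job in at about 28 s, with one dish seated flat in each drawer, both drawers shut and the vial upright in the steel tray; no verdict came back, the final state was checked only by press force and pixel values, and I viewed 11 pictures, one over the limit of 10.

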